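Seat the anvil disc in the fastener-setting plate by feel

TASK

Take the steel anvil disc from the felt pad and set it down flat on the near end of the setting plate (the end next to the pad, without thumb screws, before the black marks on the rails). Slide it along the plate's centre line, staying in contact with the plate, over the marks and towards the thumb-screw end until it drops into the shallow round pocket, and leave it released, seated flat at the bottom. Never push the disc or the gripper against the setting plate with more than 30 N, and leave the other things where they stand.

Things in the scene. Friction and masses are not known exactly. Their poses are not given: they have to be found in the camera images.
- anvil_center (a point): centre (half-way up) of the anvil: a plain solid steel disc, 40 mm in diameter, 12 mm thick, about 0.1 kg, lying flat; z along its axis. At the start it lies on a round felt pad, 88 mm across and 9 mm thick, on the counter to the right of the setting plate. A screen 0.4 m tall stands behind the plate; its left edge is about 0.55 m ahead of the base: swing the arm in front of it.
- setting_base: setting plate fixed to the counter: dark bed 210 x 110 mm (x by y), a low aluminium rail along each long side (tops at z = 16 mm), and between them a flat steel slab 190 x 84 mm, top at z = 20 mm, the highest part. Origin: centre of the bed's underside; z up; +x runs along the rails from the near (right) end to the end with the thumb screws. Black marks cross the rails at x = -20 mm.
- near_spot (a point): point on the slab's top, on the plate's centre line 45 mm before its middle, at the near end: a good place to set the disc down; axes as the setting plate's
- search_mid (a point): point on the slab's top, on the centre line 35 mm past the plate's middle. The slab is clamped fast, but not always in the same place: its pocket, a round blind hole 43 mm in diameter and 4 mm deep with a 1 mm chamfer, lies on the centre line with its centre up to 20 mm either way of this point along x (not measured). A seated disc stands 8 mm proud of the slab.
- date_stamp: bystander: small wooden hand stamp with a knob, 27 x 56 x 74 mm, origin at the centre of its underside
- tape_measure: bystander: round tailor's tape measure, 52 x 58 x 15 mm, origin at the centre of its underside
- button_tin: bystander: round lidded tin, 70 mm across, 46 mm high, origin at the centre of its underside
- thread_spool: bystander: upright thread spool, 30 mm across, 55 mm high, origin at the centre of its underside
Not all that is in view belongs to the job. There is more than one size of the part that bears anvil_center; the job needs the smaller.

How it is judged:
By the outcome, as a careful person would: the job done as asked, in the order asked, and still so for the second after the job is handed in, with the robot touching nothing.
It also fails if it takes over 64 s, if anything falls off the work surface, if the arm or the gripper's body presses on something with over 40 N, if the wrist force passes 120 N, or if a joint passes its speed limit or range.

ROBOT

A 7-joint arm with a two-finger parallel gripper is mounted at the origin on a cart in front of the work surface, level with it; the furniture and walls round the work are solid. World frame = base frame: x ahead of the robot, y to its left, z up, the work surface at z = 0. Lengths are in m, angles in degrees, forces in N, time in s.
With the tool pointing down it reaches from about 0.4 to 0.925 m from the base axis. Payload 5.6 kg.
Tool frame: the origin (TCP) lies at the very end of the fingers, on their centre line; the grasp point (between the pads) lies grip_point_offset behind it (grip_point_offset is the distance from the TCP to the grasp point, in m); y points along the fingers, x is the direction in which the jaws open and shut, and the axes are right-handed (so a half turn about y gives the same grasp; the last joint's range is limited). The gripper opens to 85 mm and grips with 20 to 120 N. Pads are 22 mm wide; open, the fingers measure 114 mm over their backs; the gripper's body (76 mm by 85 mm) begins 54 mm behind the grasp point. The pads swing forward as they close: fully open they stand 13 mm farther back than shut.
Start: joints at [-72.823, 26.786, -0.665, 91.828, 0.344, 61.387, -3.226], TCP at [0.219, 0.612, 0.231] pointing down, gripper open.
Joint ranges: [-144.91, 144.91], [-17.63, 115.5], [-89.93, 88.59], [15.96, 139.68], [-74.01, 254.01], [8.47, 105.57], [-167.45, 167.45]. Speed limits (degrees/s): [147.25, 147.25, 180, 180, 180, 180, 180].

INTERFACE

Orientations are given as a 3x3 rotation matrix whose columns are the frame's x, y, z axes.
In Python, from bench import * gives the robot as it stands. The module is installed in compiled form; this text tells all that it offers.
- The arm moves only by the shell command python3 -m jog 'ROWS' [FORCE]. ROWS is JSON, one flat list of numbers, 7 for each row, row after row: the gripper's target within -1 to 1 (shut at 1, half-way at 0, fully open at -1), then the shift along the tool's x, y, z scaled (see below), then the turn, a rotation vector about the tool's x, y, z scaled (see below). A call has 1 to 20 rows; each row shifts and turns the commanded pose from where the row before left it, along the tool's axes as they then stand; what a row does not reach is not made up. The controller multiplies each number of a shift by 0.02 m and each number of a turn by 6 degrees. A row lasts 1/8 s, in which the tool goes at most 62.5 mm and 10.7 degrees, less where a joint would pass 70% of its speed; a pose out of reach is approached as far as the arm can. A call with a number of a shift or a turn outside -1 to 1 is refused whole. A call with a gripper value outside its range is refused whole. The fingers move at their own pace and stop on an object; FORCE is the grip in N (left out, the last holds). Time passes only in rows, so rows that do not move let the fingers close. It gives the time, the measured TCP pose, the force and the opening at its end, in the units of the state.
- get_obs(): the state, without advancing time (a new reading comes with each control period).
- snapshot(name): name is "scene" or "top"; returns a dict with "pixels" (400x640x3 uint8, red, green, blue), "z_map" (400x640 float32, m along the optical axis (not along the pixel's ray), 0 where there is no reading), "fx", "fy", "cx", "cy" (pixels), "distortion" ([k1, k2, p1, p2, k3] as OpenCV has them; the pictures are not rectified), "R" (3x3) and "t" (3): a world point X has camera coordinates R X + t. Camera axes: x right, y down, z forward; pixel columns grow to the right and rows downward; lengths in m; the calibration is good to about 2 mm. A picture is of the moment at which its call begins.
- job_done(): hands the job in, once; it reports no verdict.
The state is a dict: "time_s": time; "joints": joint angles; "dq": joint speeds; "joint_torque": joint torques, N m; "tool_pos": TCP position; "eef_rot": TCP orientation; "wrist_force": force on the tool from outside, world axes, zero at the start; "ft_torque": the same for the moment, N m; "width": opening from 0.0 (shut) to 1.0 (fully open).
Only numpy, scipy, OpenCV 4.12 (cv2) and the standard library are available. Lean on these libraries where they do the work, as an engineer would, in place of code of your own. Each camera call takes 0.05 s, during which the arm holds its last target.

## Working session

There is one attempt and no reset: what is moved stays moved. The work goes in short steps, Python scripts to look and compute and a shell command to move; the robot and the scene stay as the last step left them, time stands still between calls to the robot, and variables do not carry over. Pictures are saved under pics/ and viewed, and the job is handed in when it is done.

```bash
mkdir -p pics; ls
python3 - <<'E'
from bench import *
import cv2,numpy as np
o=get_obs()
for k in o: print(k,np.round(o[k],3).tolist())
for n in("scene","top"):
    s=snapshot(n); cv2.imwrite(f"pics/{n}0.png",s["pixels"][:,:,::-1])
    print(n,s["fx"],s["fy"],s["cx"],s["cy"],s["distortion"],np.round(s["R"],3).tolist(),s["t"])
try: print(grip_point_offset)
except Exception as e: print(e)
import bench; print([x for x in dir(bench) if x[0]!='_'])
E
```

```text
pics
time_s 0.0
joints [-72.822, 26.837, -0.664, 91.884, 0.344, 61.388, -3.226]
dq [0.032, 0.029, 0.044, -0.022, 0.001, 0.09, -0.064]
joint_torque [-0.0, -53.237, 0.021, -25.131, 0.011, 0.008, 0.0]
tool_pos [0.218, 0.612, 0.23]
eef_rot [[0.336, -0.0, -0.942], [0.942, -0.002, 0.336], [-0.002, -1.0, -0.0]]
wrist_force [-0.584, -0.034, -0.527]
ft_torque [-0.025, 0.001, 0.032]
width 0.996
scene 444.5257881206727 444.5257881206727 323.1060714114252 208.27483422816118 [-0.089385  0.        0.        0.        0.      ] [[0.866, -0.5, 0.009], [-0.199, -0.359, -0.912], [0.459, 0.788, -0.41]] [-0.5461585   0.03978239  1.35367838]
top 457.1970217469973 457.1970217469973 317.981935600086 202.22205883078996 [-0.06677279  0.          0.          0.          0.        ] [[-0.028, -1.0, -0.002], [-0.98, 0.028, -0.199], [0.199, -0.003, -0.98]] [-0.24075017  0.49732999  1.29414288]
0.0187
['PlanningError', 'get_obs', 'grip_point_offset', 'job_done', 'snapshot']
```

View pics/scene0.png

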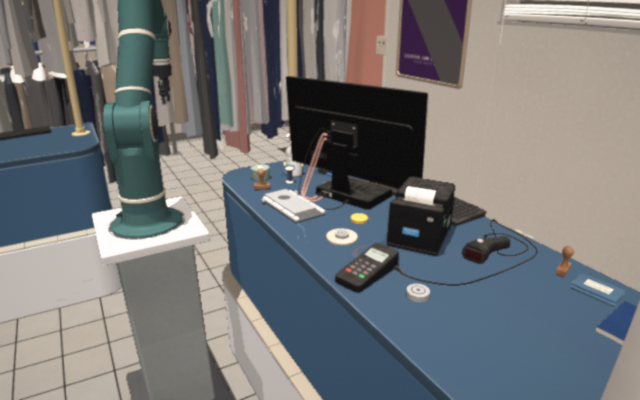

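View pics/top0.png

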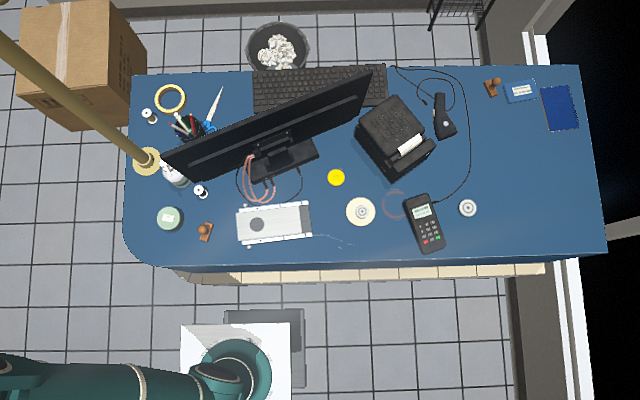

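```bash
cat > h.py <<'E'
from bench import *
import cv2,numpy as np
def ray(s,uv):
    K=np.array([[s["fx"],0,s["cx"]],[0,s["fy"],s["cy"]],[0,0,1]])
    p=cv2.undistortPoints(np.array(uv,float).reshape(-1,1,2),K,np.array(s["distortion"]))[:,0]
    d=np.c_[p,np.ones(len(p))]@s["R"]   # R^T d
    c=-s["R"].T@s["t"]
    return c,d
def onz(s,uv,z):
    c,d=ray(s,uv); return c+d*((z-c[2])/d[:,2])[:,None]
def depthpt(s,uv):
    c,d=ray(s,uv); uv=np.array(uv).reshape(-1,2).astype(int); return c+d*s["z_map"][uv[:,1],uv[:,0]][:,None]
def proj(s,X):
    K=np.array([[s["fx"],0,s["cx"]],[0,s["fy"],s["cy"]],[0,0,1]])
    return cv2.projectPoints(np.array(X,float).reshape(-1,3),cv2.Rodrigues(np.array(s["R"]))[0],np.array(s["t"]),K,np.array(s["distortion"]))[0][:,0]
def crop(s,x0,y0,x1,y1,k,name):
    cv2.imwrite(name,cv2.resize(s["pixels"][y0:y1,x0:x1,::-1],None,fx=k,fy=k,interpolation=cv2.INTER_CUBIC))
E
python3 - <<'E'
from h import *
s=snapshot("top"); crop(s,220,180,420,260,4,"pics/t1.png")
s2=snapshot("scene"); crop(s2,240,150,440,300,4,"pics/s1.png")
for uv in [(361,211),(467,208),(336,177),(372,211),(290,220),(275,223),(257,225),(330,240)]: print(uv,depthpt(s,[uv]).round(3))
E
```

```text
(361, 211) [[ 0.466 -0.383  0.021]]
(467, 208) [[ 0.467 -0.705  0.017]]
(336, 177) [[ 0.573 -0.312  0.02 ]]
(372, 211) [[ 0.467 -0.417  0.007]]
(290, 220) [[ 0.445 -0.17   0.017]]
(275, 223) [[ 0.437 -0.125  0.02 ]]
(257, 225) [[ 0.433 -0.07   0.013]]
(330, 240) [[ 0.384 -0.288 -0.   ]]
```

View pics/t1.png

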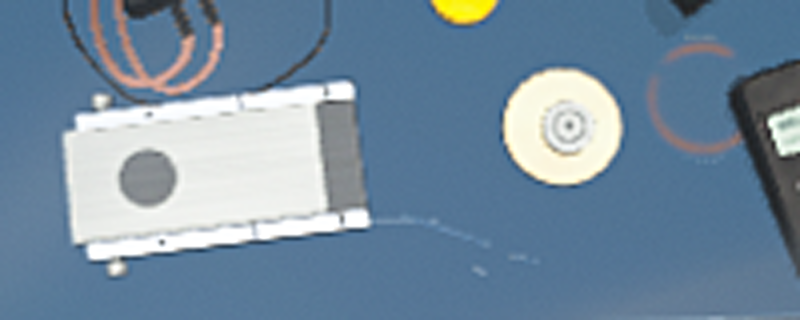

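View pics/s1.png

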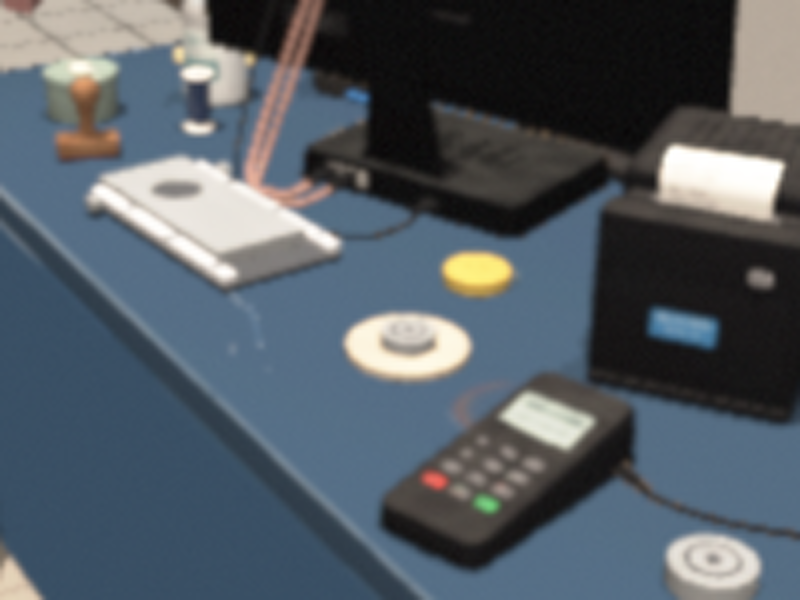

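```bash
cat > m.py <<'E'
from h import *
def blobs(mask,amin):
    n,l,st,c=cv2.connectedComponentsWithStats(mask.astype(np.uint8))
    return [(i,st[i],c[i]) for i in range(1,n) if st[i][4]>=amin],l
s=snapshot("top"); P=s["pixels"].astype(int); hsv=cv2.cvtColor(s["pixels"],cv2.COLOR_RGB2HSV)
W=np.zeros((400,640),bool); W[195:255,225:320]=1
br=(P.min(2)>165)&W
b,l=blobs(br,50)
i,st,c=max(b,key=lambda q:q[1][4]); print("plate blob",st,c)
cn=cv2.findContours((l==i).astype(np.uint8),cv2.RETR_EXTERNAL,cv2.CHAIN_APPROX_NONE)[0][0]
# full plate incl. bed
low=(hsv[...,1]<40)&(hsv[...,2]>80)&W
b2,l2=blobs(low,50); i2=max(b2,key=lambda q:q[1][4]); print("lowsat",i2[1])
m2=cv2.morphologyEx((l2==i2[0]).astype(np.uint8),cv2.MORPH_OPEN,np.ones((5,5)))
cn=cv2.findContours(m2,cv2.RETR_EXTERNAL,cv2.CHAIN_APPROX_NONE)[0][0]
w=onz(s,cn[:,0,:],0.017)[:,:2]
r=cv2.minAreaRect((w*1000).astype(np.float32)); print("rect mm",r)
# pocket
g=P.mean(2); D=(g<165)&(hsv[...,1]<40); D[:, :240]=0; D[:,272:]=0; D[:212]=0; D[240:]=0
b,l=blobs(D,30); i,st,c=max(b,key=lambda q:q[1][4]); print("pocket",st,c,onz(s,[c],0.02).round(4),"diam",2*np.sqrt(st[4]/np.pi)*s["z_map"][225,257]/s["fx"])
ed=np.argwhere(l==i)[:,::-1]; print(np.ptp(onz(s,ed,0.018),axis=0))
# pad, disc, other disc
for nm,win,z in(("pad",(340,385,190,232),0.009),):
    Wd=np.zeros((400,640),bool); Wd[win[2]:win[3],win[0]:win[1]]=1
    M=(P[...,0]>P[...,2]-5)&(P[...,0]>120)&Wd
    b,l=blobs(M,30); i,st,c=max(b,key=lambda q:q[1][4])
    cn=cv2.findContours((l==i).astype(np.uint8),cv2.RETR_EXTERNAL,cv2.CHAIN_APPROX_NONE)[0][0]
    w=onz(s,cn[:,0,:],z); (cc,rr)=cv2.minEnclosingCircle((w[:,:2]*1000).astype(np.float32)); print(nm,st,c,cc,rr)
# disc on pad: non-cream
cream=(P[...,0]-P[...,2])
Wd=np.zeros((400,640),bool); Wd[198:226,348:375]=1
print(cream[203:221,350:373])
np.set_printoptions(linewidth=250)
z=s["z_map"]; uu,vv=np.meshgrid(np.arange(340,385),np.arange(190,232)); pts=depthpt(s,np.c_[uu.ravel(),vv.ravel()])
h=pts[pts[:,2]>0.015]; print("disc depth pts",len(h),np.median(h,0),h.min(0),h.max(0))
uu,vv=np.meshgrid(np.arange(445,490),np.arange(190,232)); pts=depthpt(s,np.c_[uu.ravel(),vv.ravel()])
h=pts[pts[:,2]>0.009]; print("other",len(h),np.median(h,0),h.min(0),h.max(0))
E
python3 m.py
```

```text
plate blob [ 236  200   77   45 2262] [270.75287356 222.64058355]
lowsat [ 236  200   77   49 2723]
rect mm ((439.65191650390625, -118.25811004638672), (112.08197021484375, 220.5662384033203), 5.486020088195801)
pocket [250 218  14  13 151] [256.44370861 224.00662252] [[ 0.4354 -0.0694  0.02  ]] diam 0.041461611688302764
[0.03665332 0.0389497  0.        ]
pad [346 197  30  29 679] [360.11045655 211.12076583] (468.09130859375, -381.2685241699219) 44.951881408691406
[[25 21 22 22 23 24 23 22 22 24 23 23 23 23 23 25 24 23 26 27 29 46 -3]
 [21 21 23 23 21 21 22 21 21 26 28 26 24 23 24 27 27 24 25 27 28 30 52]
 [21 21 22 22 22 21 21 21 25 26 17 16  6 14 19 22 25 26 25 26 26 29 29]
 [21 21 21 20 22 21 28 24 16  3 -2 -2 -1 -1 -2  5 18 24 26 27 27 26 29]
 [20 21 21 22 21 21 34  3 -1  1  1  1  2  3  1 -1  7 21 27 26 25 25 28]
 [19 20 21 21 19 24 12 -2  0  0 -2  1  1  1 -2 -3 -1  6 22 26 25 26 25]
 [19 20 21 20 22 37  6  0  1 -1  1  1  3  3  1 -3  0 -2 15 28 24 24 23]
 [22 23 22 21 24 25 -1  1  1  4  2 -1  0  3  2 -1  1  0  7 27 21 21 21]
 [23 24 24 23 30 38 -4 -2 -1  2  1 -1 -5  1  2  2  0 -2
[... 222 characters left out ...]
 20 19 19]
 [26 24 25 26 25 34 45 -3 -2  0 -1 -1 -1 -3  0  1  1 14 25 21 20 20 20]
 [25 25 24 25 26 32 54 29 -2 -3  0  0  0  1 -2  2 13 21 21 21 20 19 23]
 [25 24 26 25 25 27 26 48 35 10  4 -4 -4 -2  8 26 22 23 22 22 21 21 23]
 [24 25 24 25 25 27 28 27 42 53 50 36 39 47 52 33 24 24 24 24 23 25 27]
 [25 24 25 26 27 27 30 30 26 34 45 44 30 23 23 23 24 24 24 24 24 29 39]
 [25 24 24 29 28 29 30 30 29 28 29 26 26 26 26 25 24 24 24 24 24 49 -9]]
disc depth pts 153 [ 0.46260891 -0.38241504  0.0213996 ] [ 0.22254304 -0.41945248  0.01502651] [ 0.4910621  -0.25008983  1.36676013]
other 252 [ 0.46687594 -0.70467902  0.01680705] [ 0.22254304 -0.77227664  0.00912854] [ 0.5215165  -0.25008983  1.36676013]
```

```bash
cat > m2.py <<'E'
from h import *
np.set_printoptions(linewidth=250)
s=snapshot("top"); P=s["pixels"].astype(int); g=P[...,0]  # red: counter low, plate high
# edges outer: for columns, find subpixel crossing of red=130 from above and below
def cross(col,lo,hi,th,rev=False):
    r=range(lo,hi) if not rev else range(hi,lo,-1)
    st=1 if not rev else -1
    for v in r:
        a,b=g[v,col],g[v+st,col]
        if a<th<=b: return v+st*(th-a)/(b-a)
up=[(u,cross(u,196,215,140)) for u in range(246,304)]
dn=[(u,cross(u,232,250,140,True)) for u in range(246,310)]
up=[q for q in up if q[1]]; dn=[q for q in dn if q[1]]
def fit(q):
    w=onz(s,q,0.016)[:,:2]; 
    for _ in range(4):
        vx,vy,x0,y0=cv2.fitLine((w*1000).astype(np.float32),cv2.DIST_HUBER,0,.01,.01).ravel()
        res=(w[:,0]*1000-x0)*vy-(w[:,1]*1000-y0)*vx; k=abs(res)<3; w=w[k]
    if vy<0: vx,vy=-vx,-vy
    print("line dir deg from +y toward +x",np.degrees(np.arctan2(vx,vy)),"x at y=-120:",x0+(-120-y0)*vx/vy,len(w),res.std())
    return vx,vy,x0,y0
fit(up);fit(dn)
# disc
M=((P[...,0]-P[...,2])<10); M[:203]=0;M[219:]=0;M[:,:352]=0;M[:,372:]=0
c=np.argwhere(M)[:,::-1]; print("disc c",c.mean(0),len(c),onz(s,[c.mean(0)],0.020),2*np.sqrt(len(c)/np.pi)*s['z_map'][211,361]/s['fx'])
print(g[200:250:1,258]); print(g[200:250:1,290])
# scene
s2=snapshot("scene");P2=s2["pixels"].astype(int)
M=((P2[...,0]-P2[...,2])<14); M[:228]=0;M[239:]=0;M[:,:332]=0;M[:,:332]=0;M[:,352:]=0
c=np.argwhere(M)[:,::-1]; print("scene disc",c.mean(0),len(c),onz(s2,[c.mean(0)],0.016))
print("proj disc in scene",proj(s2,[[.466,-.383,.015]]),proj(s2,[[.4354,-.0694,.02]]))
E
python3 m2.py
python3 - <<'E'
from h import *
s2=snapshot("scene");crop(s2,255,180,365,250,7,"pics/s2.png")
s=snapshot("top");crop(s,230,195,320,255,8,"pics/t2.png")
E
```

```text
line dir deg from +y toward +x 3.390934 x at y=-120: 504.89252 15 1.4549177016900119
line dir deg from +y toward +x -5.611428 x at y=-120: 383.70285 60 0.4755932988158666
disc c [361.79365079 211.23015873] 126 [[ 0.46521942 -0.38510099  0.02      ]] 0.037960042969835746
[220 203 136  89  93  76 168 255 230 244 237 228 229 230 231 233 232 191 119 138 136 135 135 137 136 132 135 136 137 133 129 180 240 242 239 238 238 226 202 240 255 255 255  81  80  86  89  88  88  87]
[ 71  71 180 255 253 250 242 234 234 235 236 236 234 235 235 237 238 236 236 236 235 235 237 238 238 236 238 236 237 238 238 238 240 229 185 228 255 255 255  77  80  86  86  88  88  88  87  87  87  89]
scene disc [341.8        230.85714286] 35 [[ 0.47674393 -0.37328699  0.016     ]]
proj disc in scene [[340.41091009 233.37922975]] [[283.08895515 196.36713025]]
```

View pics/t2.png

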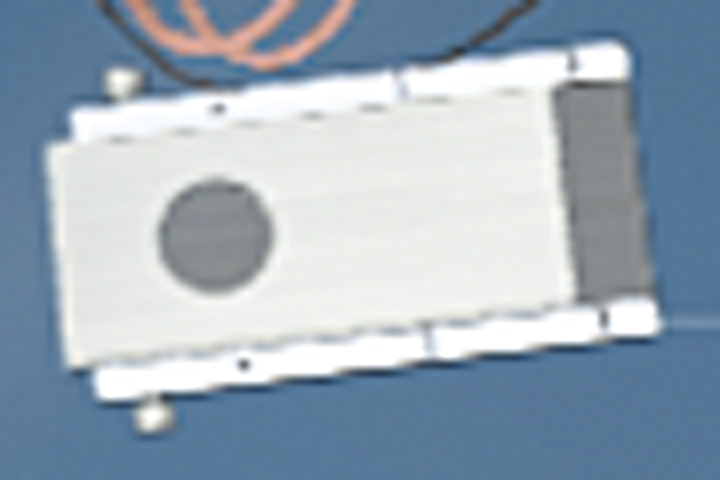

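View pics/s2.png

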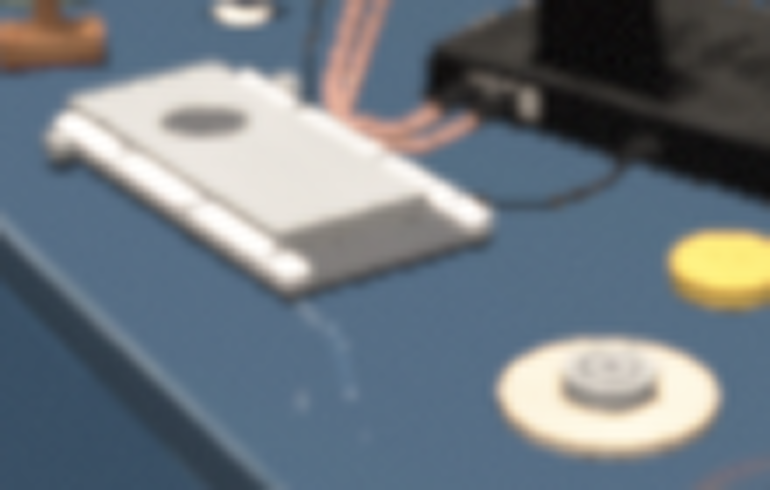

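Run:
```python
from h import *
np.set_printoptions(suppress=True)
s=snapshot("top"); s2=snapshot("scene")
f=lambda a,k,o:(np.array(a)+.5)/k-.5+np.array(o)
w=onz(s,f([(72,108),(628,42),(662,337),(95,402),(400,85),(430,340)],8,(230,195)),0.016)*1000
print(w.round(1)); c=w[:4].mean(0); print("centre",c)
d=((w[0]-w[1])+(w[3]-w[2]))/2; print("len",np.linalg.norm(d),"width",np.linalg.norm(w[0]-w[3]),np.linalg.norm(w[1]-w[2])); e=d/np.linalg.norm(d); print("dir",e,"yaw from +y",np.degrees(np.arctan2(-e[0],e[1])))
n=np.array([-e[1],e[0]])
rel=lambda X:((X[:2]-c[:2])@e[:2],(X[:2]-c[:2])@n)
print("marks",[rel(x) for x in w[4:]])
for q in[(256.44,224.0),f((216,236),8,(230,195))]:
  p=onz(s,[q],0.02)[0]*1000; print("pocket top",p,rel(p))
p=onz(s2,f([(205,121)],7,(255,180)),0.02)[0]*1000; print("pocket scene",p,rel(p))
print("disc top scene",onz(s2,f([(610,372)],7,(255,180)),0.021))
print("slab corners",onz(s,f([(48,145),(552,85),(575,302),(70,368)],8,(230,195)),0.02).round(4))
```

```text
[[ 486.1  -14.9   16. ]
 [ 505.5 -225.    16. ]
 [ 393.3 -235.    16. ]
 [ 374.8  -24.1   16. ]
 [ 491.4 -138.7   16. ]
 [ 394.6 -148.8   16. ]]
centre [ 439.91493482 -124.73293402   16.        ]
len 211.3359702886847 width 111.67752250944386 112.6725835828937
dir [-0.08988742  0.99595193  0.        ] yaw from +y 5.157130480421017
marks [(np.float64(-18.579629809741522), np.float64(-50.03589904163761)), (np.float64(-19.874600685900994), np.float64(47.33413953457436))]
pocket top [435.38485334 -69.39670188  20.        ] (np.float64(55.51942466479499), np.float64(-0.46228773313727733))
pocket top [435.18637855 -69.76251965  20.        ] (np.float64(55.1729281358045), np.float64(-0.23173397290772496))
pocket scene [435.82936742 -74.49148965  20.        ] (np.float64(50.40530472107653), np.float64(-0.44704506955625223))
disc top scene [[ 0.46509791 -0.39106976  0.021     ]]
slab corners [[ 0.4714 -0.0066  0.02  ]
 [ 0.489  -0.1961  0.02  ]
 [ 0.4067 -0.2031  0.02  ]
 [ 0.3872 -0.0154  0.02  ]]
```

```bash
python3 -m jog '[-1,-1,0,0,0,0,0,-1,-1,0,0,0,0,0,-1,-1,0,0,0,0,0,-1,-1,0,0,0,0,0,-1,-1,0,0,0,0,0,-1,-1,0,0,0,0,0,-1,-1,0,0,0,0,0,-1,-1,0,0,0,0,0]'; python3 -m jog '[-1,-0.66,0,-0.98,0,0,0,-1,-0.66,0,-0.98,0,0,0,-1,-0.66,0,-0.98,0,0,0,-1,-0.66,0,-0.98,0,0,0,-1,-0.66,0,-0.98,0,0,0,-1,-0.66,0,-0.98,0,0,0,-1,-0.66,0,-0.98,0,0,0,-1,-0.66,0,-0.98,0,0,0,-1,-0.66,0,-0.98,0,0,0]'
```

```text
time_s: 1.55
tool_pos: [0.1646, 0.4609, 0.2315]
eef_rot: [[0.336, 0.0, -0.942], [0.942, 0.0, 0.336], [0.0, -1.0, -0.0]]
wrist_force: [0.7, -0.1, -0.9]
width: 1.0
time_s: 2.68
tool_pos: [0.2914, 0.2897, 0.2316]
eef_rot: [[0.336, 0.0, -0.942], [0.942, 0.001, 0.336], [0.001, -1.0, -0.0]]
wrist_force: [0.1, -0.2, -0.0]
width: 0.996
```

Tracks well.

```bash
python3 -m jog '[-1,-0.66,0,-0.98,0,0,0,-1,-0.66,0,-0.98,0,0,0,-1,-0.66,0,-0.98,0,0,0,-1,-0.66,0,-0.98,0,0,0,-1,-0.66,0,-0.98,0,0,0,-1,-0.66,0,-0.98,0,0,0,-1,-0.66,0,-0.98,0,0,0,-1,-0.66,0,-0.98,0,0,0,-1,-0.66,0,-0.98,0,0,0,-1,-0.66,0,-0.98,0,0,0]'; python3 -m jog '[-1,-0.97,0,-0.43,0,0,0,-1,-0.97,0,-0.43,0,0,0,-1,-0.97,0,-0.43,0,0,0,-1,-0.97,0,-0.43,0,0,0,-1,-0.97,0,-0.43,0,0,0,-1,-0.97,0,-0.43,0,0,0,-1,-0.97,0,-0.43,0,0,0,-1,-0.97,0,-0.43,0,0,0,-1,-0.97,0,-0.43,0,0,0,-1,-0.97,0,-0.43,0,0,0,-1,-0.97,0,-0.43,0,0,0,-1,-0.97,0,-0.43,0,0,0,-1,-0.97,0,-0.43,0,0,0,-1,-0.97,0,-0.43,0,0,0,-1,-0.97,0,-0.43,0,0,0,-1,-0.97,0,-0.43,0,0,0]'
```

```text
time_s: 3.92
tool_pos: [0.4316, 0.0995, 0.2316]
eef_rot: [[0.336, 0.001, -0.942], [0.942, 0.0, 0.336], [0.001, -1.0, -0.0]]
wrist_force: [-0.2, 0.4, 0.9]
width: 1.005
time_s: 5.92
tool_pos: [0.4565, -0.2391, 0.2315]
eef_rot: [[0.336, 0.001, -0.942], [0.942, 0.0, 0.336], [0.0, -1.0, -0.001]]
wrist_force: [-0.0, -0.6, 0.8]
width: 1.0
```

```bash
python3 -m jog '[-1,-0.97,0,-0.43,0,0,0,-1,-0.97,0,-0.43,0,0,0,-1,-0.97,0,-0.43,0,0,0,-1,-0.97,0,-0.43,0,0,0,-1,-0.97,0,-0.43,0,0,0,-1,-0.97,0,-0.43,0,0,0,-1,-0.97,0,-0.43,0,0,0]'; python3 -m jog '[-1,0,0.6,0,0,0.99,0,-1,0,0.6,0,0,0.99,0,-1,0,0.6,0,0,0.99,0,-1,0,0.6,0,0,0.99,0,-1,0,0.6,0,0,0.99,0,-1,0,0.6,0,0,0.99,0,-1,0,0.6,0,0,0.99,0,-1,0,0.6,0,0,0.99,0,-1,0,0.6,0,0,0.99,0,-1,0,0.6,0,0,0.99,0,-1,0,0.6,0,0,0.99,0,-1,0,0,0,0,0,0]'
python3 - <<'E'
from h import *
s=snapshot("top"); crop(s,220,170,420,260,4,"pics/t3.png")
s2=snapshot("scene"); crop(s2,240,150,440,300,4,"pics/s3.png")
E
```

```text
time_s: 6.8
tool_pos: [0.4676, -0.3872, 0.2314]
eef_rot: [[0.336, 0.0, -0.942], [0.942, 0.0, 0.336], [0.0, -1.0, -0.0]]
wrist_force: [0.7, -0.2, 0.3]
width: 1.005
time_s: 8.3
tool_pos: [0.4672, -0.386, 0.0984]
eef_rot: [[0.996, -0.002, -0.089], [0.089, 0.001, 0.996], [-0.002, -1.0, 0.001]]
wrist_force: [0.3, -0.1, 0.5]
width: 1.0
```

View pics/s3.png

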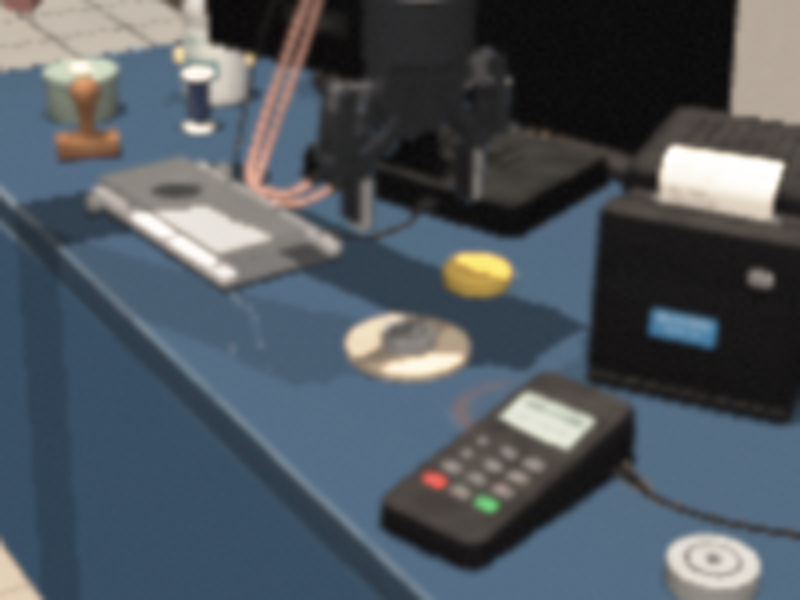

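View pics/t3.png

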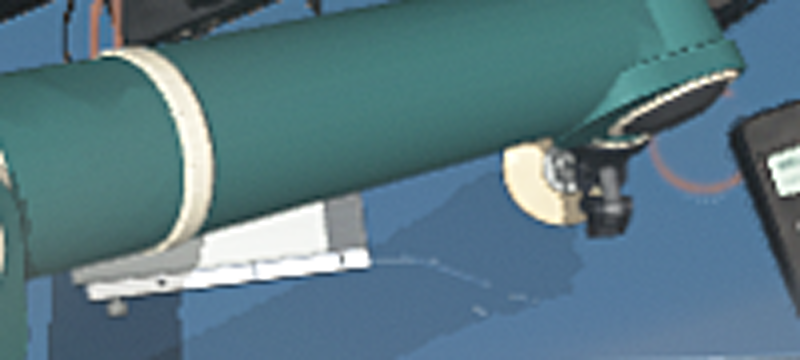

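Run:
```python
from h import *
s=snapshot("top"); s2=snapshot("scene")
cv2.imwrite("pics/t4.png",s["pixels"][:,:,::-1]);cv2.imwrite("pics/s4.png",s2["pixels"][:,:,::-1])
print(get_obs()["joints"])
print(proj(s2,[[.4672,-.386,.0984],[.4672+.05,-.381,.112],[.4672-.05,-.391,.112]]))
for uv in [(240,200),(300,190),(350,185),(380,180)]: print(depthpt(s,[uv]).round(3))
```

```text
[  2.32691784  39.71227797  47.61533344 105.91482085 -37.26432212
  51.26175094  72.96949211]
[[342.11001458 206.81260761]
 [356.37097268 198.23063761]
 [327.45819733 206.51957034]]
[[ 0.368 -0.133  0.685]]
[[ 0.399 -0.223  0.607]]
[[ 0.425 -0.314  0.528]]
[[ 0.446 -0.379  0.475]]
```

View pics/t4.png

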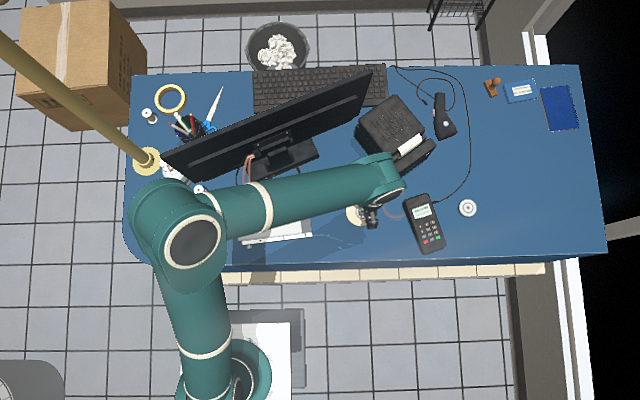

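View pics/s4.png

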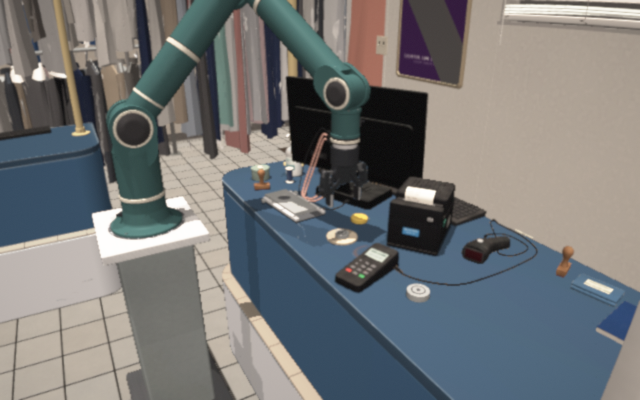

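```bash
python3 -m jog '[-1,-0.1,0.88,-0.1,0,0,0,-1,0,0.88,0,0,0,0,-1,0,0.88,0,0,0,0,-1,0,0.88,0,0,0,0,-1,0,0.88,0,0,0,0,-1,0,0,0,0,0,0]' ; python3 -m jog '[1,0,0,0,0,0,0,1,0,0,0,0,0,0,1,0,0,0,0,0,0,1,0,0,0,0,0,0,1,0,0,0,0,0,0,1,0,0,0,0,0,0]' 40; python3 -c "
from bench import *;print(get_obs()['width'],get_obs()['wrist_force'])"
```

```text
time_s: 9.25
tool_pos: [0.4647, -0.3881, 0.0095]
eef_rot: [[0.996, -0.002, -0.087], [0.087, 0.002, 0.996], [-0.002, -1.0, 0.002]]
wrist_force: [0.1, -0.5, -0.0]
width: 0.999
time_s: 10.0
tool_pos: [0.4664, -0.3891, 0.0124]
eef_rot: [[0.996, 0.002, -0.088], [0.088, -0.001, 0.996], [0.002, -1.0, -0.001]]
wrist_force: [-0.8, 0.3, 5.6]
width: 0.443
0.44317669747468064 [-0.83123282  0.30317724  5.57353904]
```

```bash
python3 -m jog '[-0.3,0,0,0,0,0,0,-0.3,0,0,0,0,0,0,-0.3,0,-0.4,0,0,0,0,-0.3,0,0,0,0,0,0]' ; python3 -m jog '[1,0,0,0,0,0,0,1,0,0,0,0,0,0,1,0,0,0,0,0,0,1,0,0,0,0,0,0]' 40
```

```text
time_s: 10.5
tool_pos: [0.4659, -0.3893, 0.02]
eef_rot: [[0.996, 0.001, -0.087], [0.087, -0.001, 0.996], [0.001, -1.0, -0.001]]
wrist_force: [0.7, -0.1, 0.1]
width: 0.65
time_s: 11.0
tool_pos: [0.4658, -0.3905, 0.0209]
eef_rot: [[0.996, 0.002, -0.087], [0.087, -0.002, 0.996], [0.002, -1.0, -0.002]]
wrist_force: [-1.8, -0.1, 10.0]
width: -0.001
```

```bash
python3 -m jog '[1,0,-0.5,0,0,0,0,-0.4,0,0,0,0,0,0,-0.4,0,0,0,0,0,0,-0.4,0,0,0,0,0,0,-0.4,0,0,0,0,0,0]'
python3 - <<'E'
from h import *
s=snapshot("top"); crop(s,320,180,400,240,8,"pics/t5.png")
s2=snapshot("scene"); crop(s2,290,190,390,260,8,"pics/s5.png")
E
```

```text
time_s: 11.62
tool_pos: [0.4655, -0.3887, 0.029]
eef_rot: [[0.996, -0.0, -0.087], [0.087, 0.0, 0.996], [-0.0, -1.0, 0.0]]
wrist_force: [-0.0, -0.5, 0.7]
width: 0.701
```

View pics/s5.png

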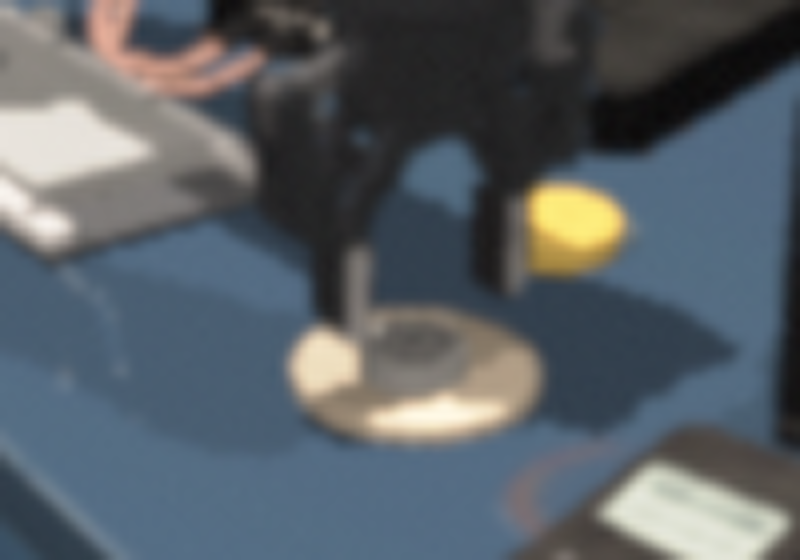

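View pics/t5.png

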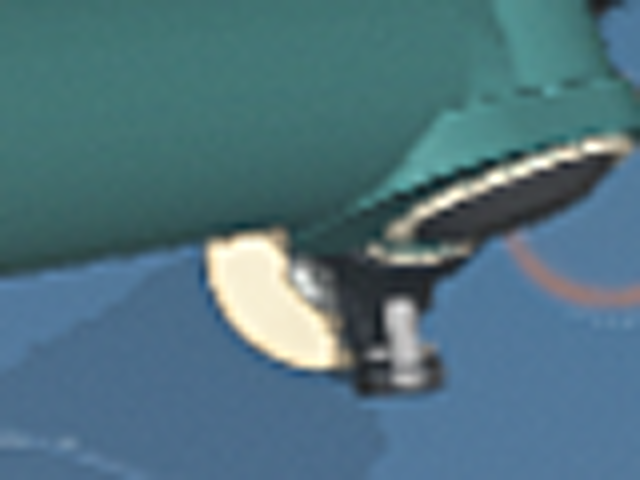

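```bash
python3 -m jog '[-0.4,0,0.85,0,0,0,0,-0.4,0,0,0,0,0,0]' ; python3 -m jog '[0.1,0,0,0,0,0,0,0.1,0,0,0,0,0,0,0.1,0,0,0,0,0,0]' 30;python3 -m jog '[1,0,0,0,0,0,0,1,0,0,0,0,0,0,1,0,0,0,0,0,0]';python3 - <<'E'
from h import *
s2=snapshot("scene"); crop(s2,290,190,390,260,8,"pics/s6.png")
E
```

```text
time_s: 11.98
tool_pos: [0.4647, -0.3878, 0.0104]
eef_rot: [[0.996, -0.002, -0.088], [0.088, 0.002, 0.996], [-0.002, -1.0, 0.002]]
wrist_force: [0.4, 0.2, 0.3]
width: 0.702
time_s: 12.35
tool_pos: [0.4656, -0.3888, 0.0123]
eef_rot: [[0.996, 0.0, -0.087], [0.087, 0.0, 0.996], [0.0, -1.0, 0.0]]
wrist_force: [1.0, 0.1, -1.5]
width: 0.452
time_s: 12.72
tool_pos: [0.4657, -0.3888, 0.0124]
eef_rot: [[0.996, 0.0, -0.087], [0.087, 0.0, 0.996], [0.0, -1.0, 0.0]]
wrist_force: [-0.9, 0.8, 0.4]
width: 0.45
```

View pics/s6.png

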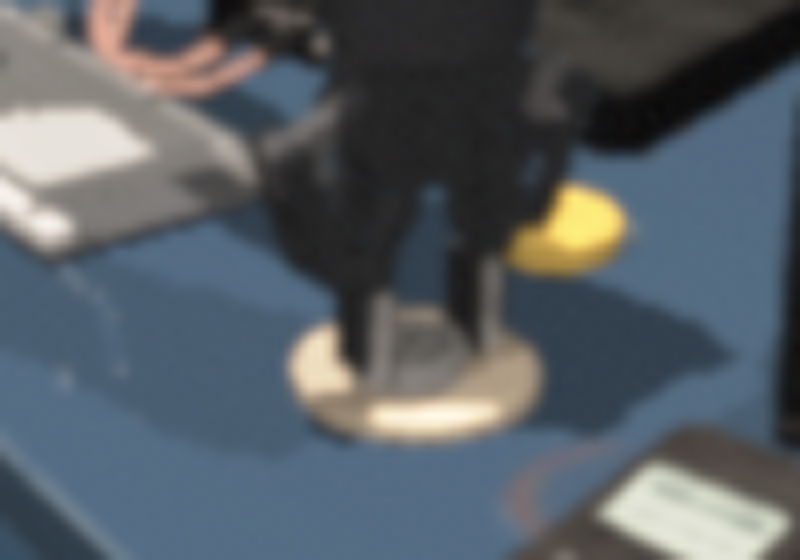

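```bash
python3 -m jog '[1,0,-0.7,0,0,0,0,1,0,-0.7,0,0,0,0,1,0,-0.7,0,0,0,0,1,0,0,0,0,0,0]';python3 - <<'E'
from h import *
s2=snapshot("scene"); crop(s2,290,170,390,260,8,"pics/s7.png")
E
```

```text
time_s: 13.28
tool_pos: [0.4665, -0.3895, 0.056]
eef_rot: [[0.996, 0.003, -0.088], [0.088, -0.002, 0.996], [0.002, -1.0, -0.002]]
wrist_force: [-0.5, 0.2, -1.8]
width: 0.452
```

View pics/s7.png

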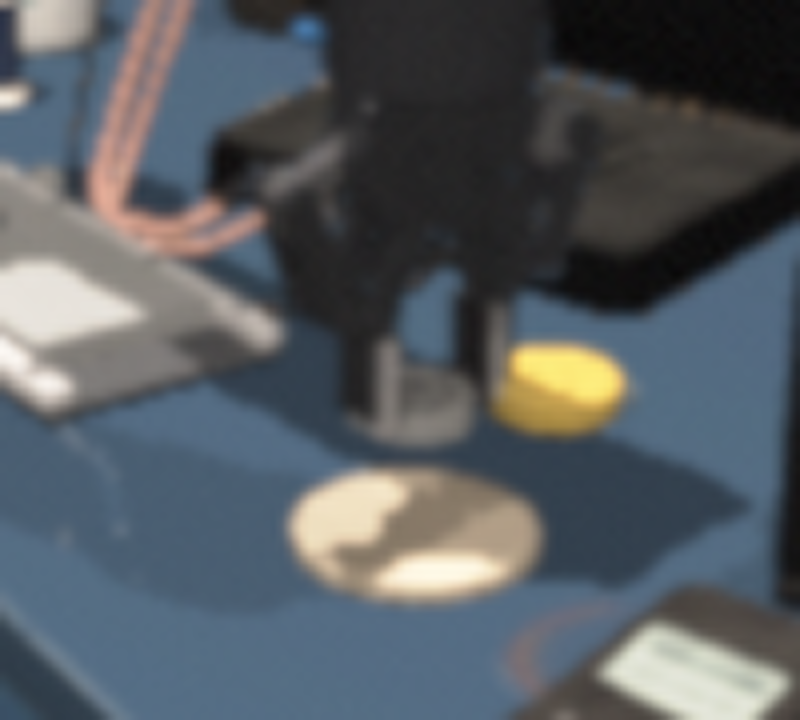

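```bash
python3 -m jog '[1,-0.02,0,0.92,0,0,0,1,-0.02,0,0.92,0,0,0,1,-0.02,0,0.92,0,0,0,1,-0.02,0,0.92,0,0,0,1,-0.02,0,0.92,0,0,0,1,-0.02,0,0.92,0,0,0,1,-0.02,0,0.92,0,0,0,1,-0.02,0,0.92,0,0,0,1,-0.02,0,0.92,0,0,0,1,-0.02,0,0.92,0,0,0,1,-0.02,0,0.92,0,0,0,1,-0.02,0,0.92,0,0,0,1,0,0,0,0,0,0]';python3 - <<'E'
from h import *
s2=snapshot("scene"); crop(s2,250,140,370,230,6,"pics/s8.png")
s=snapshot("top"); crop(s,220,180,340,260,6,"pics/t8.png")
E
```

```text
time_s: 14.95
tool_pos: [0.4414, -0.1676, 0.0542]
eef_rot: [[0.996, -0.0, -0.09], [0.09, 0.001, 0.996], [-0.0, -1.0, 0.001]]
wrist_force: [0.5, -0.9, -1.9]
width: 0.45
```

View pics/s8.png

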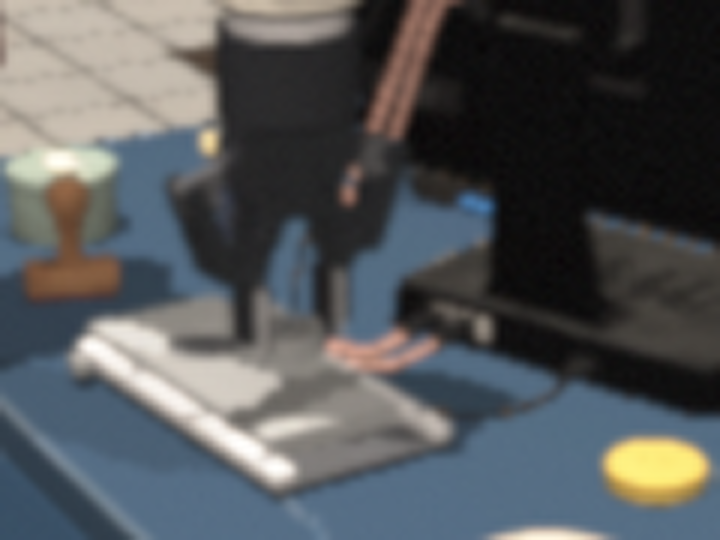

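View pics/t8.png

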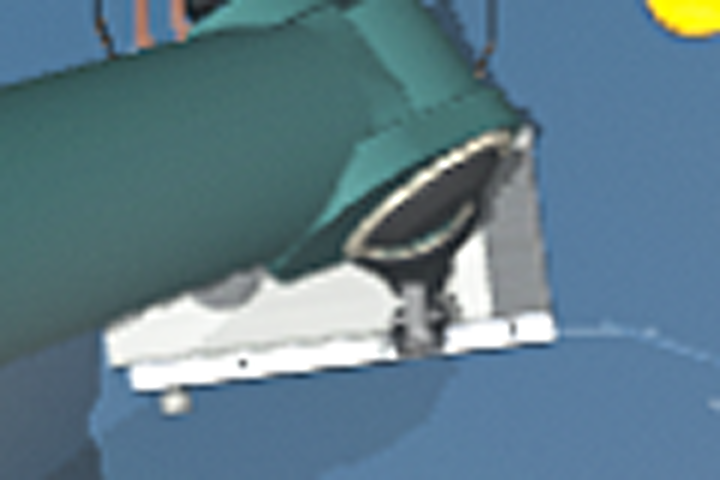

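```bash
python3 -m jog '[1,0.12,0.5,-0.05,0,0,0,1,0,0.5,0,0,0,0,1,0,0.35,0,0,0,0,1,0,0,0,0,0,0]'
```

```text
time_s: 15.55
tool_pos: [0.4433, -0.1703, 0.0265]
eef_rot: [[0.996, -0.002, -0.087], [0.087, 0.0, 0.996], [-0.002, -1.0, 0.0]]
wrist_force: [0.2, -0.3, -2.0]
width: 0.445
```

```bash
for i in 1 ; do python3 -m jog '[1,0.03,0.1,0,0,0,0,1,0,0,0,0,0,0]'; python3 -m jog '[1,0,0.05,0,0,0,0,1,0,0,0,0,0,0]'; done
```

```text
time_s: 15.8
tool_pos: [0.4448, -0.17, 0.0254]
eef_rot: [[0.996, 0.0, -0.087], [0.087, -0.0, 0.996], [0.0, -1.0, -0.0]]
wrist_force: [-0.3, -0.1, -1.2]
width: 0.447
time_s: 16.05
tool_pos: [0.4447, -0.1699, 0.0243]
eef_rot: [[0.996, 0.0, -0.088], [0.088, 0.0, 0.996], [0.0, -1.0, 0.0]]
wrist_force: [0.5, 0.2, -1.0]
width: 0.449
```

```bash
python3 -m jog '[1,0,0.04,0,0,0,0,1,0,0,0,0,0,0]'; python3 -m jog '[1,0,0.04,0,0,0,0,1,0,0,0,0,0,0]'
```

```text
time_s: 16.3
tool_pos: [0.4447, -0.17, 0.0235]
eef_rot: [[0.996, 0.0, -0.087], [0.087, 0.0, 0.996], [0.0, -1.0, 0.0]]
wrist_force: [-0.2, 0.1, -1.1]
width: 0.446
time_s: 16.55
tool_pos: [0.4447, -0.17, 0.0234]
eef_rot: [[0.996, 0.001, -0.087], [0.087, 0.001, 0.996], [0.001, -1.0, 0.001]]
wrist_force: [-2.7, 1.5, 10.2]
width: 0.448
```

```bash
python3 -m jog '[1,0,-0.01,0.1,0,0,0,1,0,0,0.2,0,0,0,1,0,0,0.2,0,0,0,1,0,0,0,0,0,0]'
```

```text
time_s: 17.05
tool_pos: [0.4446, -0.1608, 0.0234]
eef_rot: [[0.996, 0.002, -0.087], [0.087, -0.002, 0.996], [0.002, -1.0, -0.002]]
wrist_force: [0.8, -3.1, 6.1]
width: 0.446
```

```bash
python3 -m jog '[1,-0.03,0,0.25,0,0,0,1,0,0,0.25,0,0,0,1,0,0,0.25,0,0,0,1,0,0,0,0,0,0]'; python3 -m jog '[1,0,0,0.25,0,0,0,1,0,0,0.25,0,0,0,1,0,0,0.25,0,0,0,1,0,0,0,0,0,0]'
```

```text
time_s: 17.55
tool_pos: [0.4427, -0.1456, 0.0234]
eef_rot: [[0.996, 0.002, -0.087], [0.087, -0.001, 0.996], [0.002, -1.0, -0.002]]
wrist_force: [1.0, -3.5, 7.6]
width: 0.45
time_s: 18.05
tool_pos: [0.4414, -0.1307, 0.0234]
eef_rot: [[0.996, 0.002, -0.087], [0.087, -0.001, 0.996], [0.002, -1.0, -0.002]]
wrist_force: [-0.1, -3.5, 7.1]
width: 0.449
```

```bash
python3 -m jog '[1,0,0,0.25,0,0,0,1,0,0,0.25,0,0,0,1,0,0,0.25,0,0,0,1,0,0,0,0,0,0]'; python3 -m jog '[1,0,0,0.25,0,0,0,1,0,0,0.25,0,0,0,1,0,0,0.25,0,0,0,1,0,0,0.25,0,0,0,1,0,0,0,0,0,0]'
```

```text
time_s: 18.55
tool_pos: [0.4401, -0.1158, 0.0234]
eef_rot: [[0.996, 0.002, -0.087], [0.087, -0.001, 0.996], [0.002, -1.0, -0.002]]
wrist_force: [0.3, -3.6, 8.2]
width: 0.448
time_s: 19.18
tool_pos: [0.4384, -0.0959, 0.0234]
eef_rot: [[0.996, 0.002, -0.087], [0.087, -0.001, 0.996], [0.002, -1.0, -0.002]]
wrist_force: [0.6, -3.6, 8.0]
width: 0.449
```

```bash
python3 -m jog '[1,-0.02,0,0.2,0,0,0,1,0,0,0.2,0,0,0,1,0,0,0.2,0,0,0,1,0,0,0,0,0,0]'; python3 -m jog '[1,0,0,0.1,0,0,0,1,0,0,0,0,0,0]'; python3 -m jog '[1,0,0,0.1,0,0,0,1,0,0,0,0,0,0]'; python3 -m jog '[1,0,0,0.1,0,0,0,1,0,0,0,0,0,0]'
```

```text
time_s: 19.68
tool_pos: [0.4366, -0.0835, 0.0232]
eef_rot: [[0.996, 0.001, -0.088], [0.088, -0.001, 0.996], [0.001, -1.0, -0.001]]
wrist_force: [1.2, -3.0, 6.0]
width: 0.45
time_s: 19.92
tool_pos: [0.4364, -0.0817, 0.0232]
eef_rot: [[0.996, 0.001, -0.088], [0.088, -0.001, 0.996], [0.001, -1.0, -0.001]]
wrist_force: [0.5, -3.7, 5.7]
width: 0.444
time_s: 20.18
tool_pos: [0.4362, -0.0797, 0.0232]
eef_rot: [[0.996, 0.001, -0.087], [0.087, -0.001, 0.996], [0.001, -1.0, -0.001]]
wrist_force: [0.9, -3.9, 4.5]
width: 0.445
time_s: 20.42
tool_pos: [0.4359, -0.0775, 0.0231]
eef_rot: [[0.996, 0.001, -0.088], [0.088, -0.001, 0.996], [0.001, -1.0, -0.001]]
wrist_force: [1.0, -3.9, 4.8]
width: 0.444
```

```bash
for i in 1; do python3 -m jog '[1,0,0.005,0.06,0,0,0,1,0,0,0,0,0,0]'; python3 -m jog '[1,0,0,0.06,0,0,0,1,0,0,0,0,0,0]'; python3 -m jog '[1,0,0,0.06,0,0,0,1,0,0,0,0,0,0]'; done
```

```text
time_s: 20.68
tool_pos: [0.4359, -0.0766, 0.023]
eef_rot: [[0.996, 0.001, -0.087], [0.087, -0.001, 0.996], [0.001, -1.0, -0.001]]
wrist_force: [1.2, -3.2, 5.8]
width: 0.446
time_s: 20.92
tool_pos: [0.4357, -0.0753, 0.023]
eef_rot: [[0.996, 0.001, -0.087], [0.087, -0.001, 0.996], [0.001, -1.0, -0.001]]
wrist_force: [0.2, -4.4, 6.0]
width: 0.447
time_s: 21.18
tool_pos: [0.4356, -0.074, 0.023]
eef_rot: [[0.996, 0.001, -0.088], [0.088, -0.001, 0.996], [0.001, -1.0, -0.001]]
wrist_force: [1.6, -3.3, 4.7]
width: 0.444
```

```bash
for i in 1; do python3 -m jog '[1,0,0.005,0.06,0,0,0,1,0,0,0,0,0,0]'; python3 -m jog '[1,0,0.005,0.05,0,0,0,1,0,0,0,0,0,0]'; python3 -m jog '[1,0,0,0.05,0,0,0,1,0,0,0,0,0,0]'; done
```

```text
time_s: 21.42
tool_pos: [0.4356, -0.0731, 0.0229]
eef_rot: [[0.996, 0.001, -0.087], [0.087, -0.001, 0.996], [0.001, -1.0, -0.001]]
wrist_force: [1.0, -4.3, 4.8]
width: 0.442
time_s: 21.68
tool_pos: [0.4361, -0.0719, 0.0226]
eef_rot: [[0.996, 0.002, -0.087], [0.087, -0.001, 0.996], [0.002, -1.0, -0.001]]
wrist_force: [4.2, -4.3, -0.4]
width: 0.447
time_s: 21.92
tool_pos: [0.4361, -0.0716, 0.0227]
eef_rot: [[0.996, 0.003, -0.087], [0.087, -0.003, 0.996], [0.002, -1.0, -0.003]]
wrist_force: [3.5, -7.0, -0.9]
width: 0.446
```

```bash
python3 -m jog '[1,0.02,0.03,-0.02,0,0,0,1,0,0,0,0,0,0]'; python3 -m jog '[1,0,0.03,0,0,0,0,1,0,0,0,0,0,0]'
```

```text
time_s: 22.18
tool_pos: [0.4363, -0.0716, 0.0221]
eef_rot: [[0.996, 0.002, -0.087], [0.087, -0.002, 0.996], [0.002, -1.0, -0.002]]
wrist_force: [2.9, -4.7, 1.2]
width: 0.449
time_s: 22.42
tool_pos: [0.4365, -0.0716, 0.0215]
eef_rot: [[0.996, 0.002, -0.087], [0.087, -0.002, 0.996], [0.002, -1.0, -0.002]]
wrist_force: [2.7, -5.0, 1.8]
width: 0.445
```

```bash
python3 -m jog '[1,0.02,0.04,-0.03,0,0,0,1,0,0,0,0,0,0]'; python3 -m jog '[1,0,0.04,-0.01,0,0,0,1,0,0,0,0,0,0]'
```

```text
time_s: 22.68
tool_pos: [0.4366, -0.0716, 0.0207]
eef_rot: [[0.996, 0.002, -0.087], [0.087, -0.0, 0.996], [0.001, -1.0, -0.001]]
wrist_force: [3.3, -2.9, 1.2]
width: 0.445
time_s: 22.92
tool_pos: [0.4367, -0.0717, 0.0199]
eef_rot: [[0.996, 0.001, -0.087], [0.087, -0.0, 0.996], [0.001, -1.0, -0.0]]
wrist_force: [4.8, -3.2, 1.1]
width: 0.447
```

```bash
python3 -m jog '[1,0.02,0.03,-0.01,0,0,0,1,0,0,0,0,0,0]'; python3 -m jog '[1,0,0.02,-0.01,0,0,0,1,0,0,0,0,0,0]'
```

```text
time_s: 23.18
tool_pos: [0.4366, -0.0716, 0.0194]
eef_rot: [[0.996, 0.001, -0.088], [0.088, 0.001, 0.996], [0.001, -1.0, 0.001]]
wrist_force: [2.3, -2.0, 6.5]
width: 0.448
time_s: 23.42
tool_pos: [0.4367, -0.0716, 0.0193]
eef_rot: [[0.996, 0.001, -0.088], [0.088, 0.002, 0.996], [0.001, -1.0, 0.002]]
wrist_force: [1.2, -1.9, 12.4]
width: 0.448
```

```bash
python3 -m jog '[0,0,-0.02,0,0,0,0,-0.2,0,0,0,0,0,0,-0.4,0,0,0,0,0,0,-0.4,0,0,0,0,0,0]'; python3 -m jog '[-0.4,0,-0.5,0,0,0,0,-0.4,0,-1,0,0,0,0,-0.4,0,-1,0,0,0,0,-0.4,0,-1,0,0,0,0,-0.4,0,-1,0,0,0,0]';python3 - <<'E'
from h import *
s2=snapshot("scene"); crop(s2,250,140,370,230,6,"pics/s9.png")
s=snapshot("top"); crop(s,220,180,340,260,6,"pics/t9.png")
E
```

```text
time_s: 23.92
tool_pos: [0.4357, -0.0719, 0.0189]
eef_rot: [[0.996, -0.001, -0.088], [0.088, 0.0, 0.996], [-0.001, -1.0, 0.0]]
wrist_force: [0.1, 0.8, 0.4]
width: 0.7
time_s: 24.55
tool_pos: [0.436, -0.0722, 0.1103]
eef_rot: [[0.996, 0.0, -0.087], [0.087, 0.0, 0.996], [0.0, -1.0, 0.0]]
wrist_force: [-0.7, 0.2, 0.2]
width: 0.7
```

View pics/s9.png

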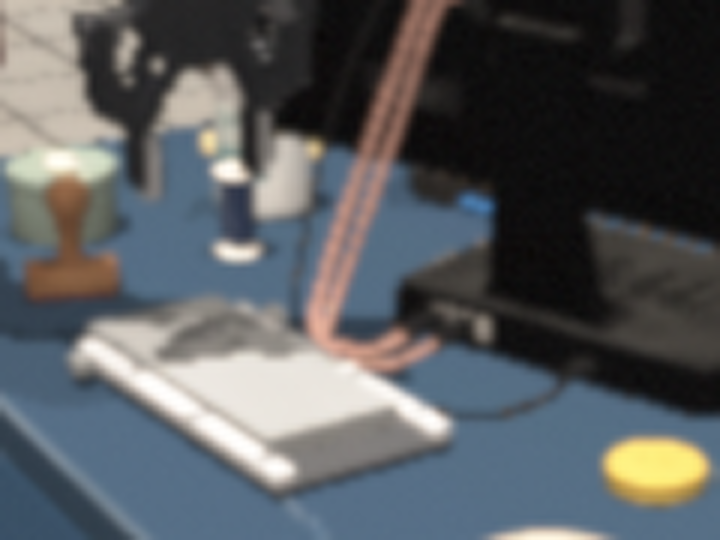

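View pics/t9.png

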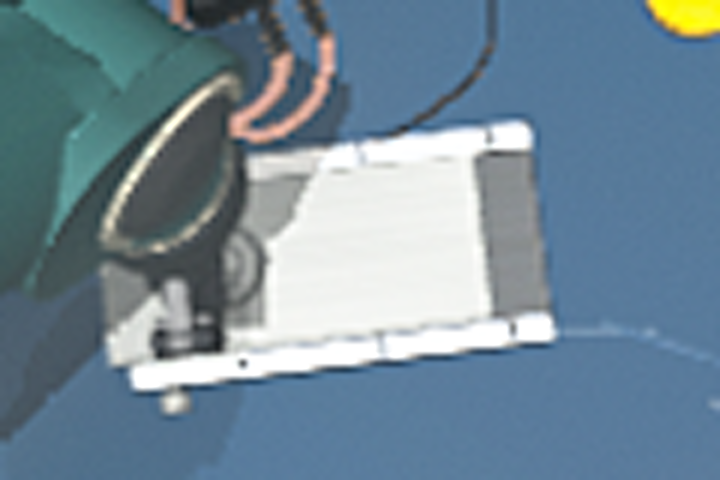

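```bash
python3 -m jog '[-0.4,0,-0.5,-1,0,0,0,-0.4,0,-0.5,-1,0,0,0,-0.4,0,-0.5,-1,0,0,0,-0.4,0,-0.5,-1,0,0,0,-0.4,0,0,-1,0,0,0,-0.4,0,0,-1,0,0,0,-0.4,0,0,-1,0,0,0,-0.4,0,0,-1,0,0,0,-0.4,0,0,-1,0,0,0,-0.4,0,0,-1,0,0,0,-0.4,0,0,-1,0,0,0,-0.4,0,0,-1,0,0,0,-0.4,-0.2,0,-1,0,0,0,-0.4,-0.2,0,-1,0,0,0,-0.4,-0.2,0,-1,0,0,0,-0.4,0,0,0,0,0,0]';python3 - <<'E'
from h import *
s2=snapshot("scene"); crop(s2,250,140,370,230,6,"pics/s10.png")
s=snapshot("top"); crop(s,220,180,340,260,6,"pics/t10.png")
np.set_printoptions(linewidth=200)
uu,vv=np.meshgrid(range(248,268),range(216,236)); p=depthpt(s,np.c_[uu.ravel(),vv.ravel()]); print((p[:,2].reshape(20,20)*1000).round(0).astype(int))
print(onz(s,[(256.44,224)],.02))
E
```

```text
time_s: 26.65
tool_pos: [0.4492, -0.3746, 0.1495]
eef_rot: [[0.996, -0.0, -0.084], [0.084, -0.001, 0.996], [-0.0, -1.0, -0.001]]
wrist_force: [-0.5, 0.7, -0.5]
width: 0.7
[[ 694  692  691  689  689  689  686  684  687  681  682  681  678  676  677  675  674  672  670  673]
 [ 694  693  693  690  689  687  688  685  685  681  680  680  679  678  679  676  675  675  673  670]
 [ 692  695  690  691  690  689  689  685  684  681  682  679  681  677  676  677  674  672  673  669]
 [ 695  691  691  690  689  689  687  686  681  682  682  677  679  680  676  676  676  675  673  668]
 [ 696  693  690  692  688  688  687  685  683  683  679  680  680  679  679  677  676  671  673  671]
 [ 693  693  691  691  687  688  686  686  681  684  682  679  677  676  676  677  674  672  671  669]
 [ 692  692  690  691  689  687  685  685  682  683  681  677  679  676  675  674  673  672  671  669]
 [ 691  691  691  691  688  686  687  687  683  682  680  677  677  675  675  673  673  672  669  670]
 [ 693  691  691  691  689  688  686  683  681  678  681  678  675  678  675  674  670  671  673  669]
 [
[... 471 characters left out ...]
  673  672  672  668  667  668  664  666]
 [ 687  687  684  688  686  685  684  682  680  676  676 1367  673  669  670  666  668  665  665  663]
 [ 687  686  688  685  684  684  681  680  679  676  674  674  671  666  667  666  666  664  663  660]
 [ 687  684  686  686  684  683  681  681  679  674  671  671  670  670  668  666  665  661  661  660]
 [ 686  684  685  684  683  682  680  679  678  675  673  668  671  670  666  665 1367  662  660  658]
 [ 682  682  685  684  681  681  678  678  677  672  670  669  670  665  666  663  660  661  658 1367]
 [ 686  683  683  682  680  681  677  676  676  671  669  666  664  664  664  660  658  658  655  653]]
[[ 0.43538485 -0.0693967   0.02      ]]
```

View pics/s10.png

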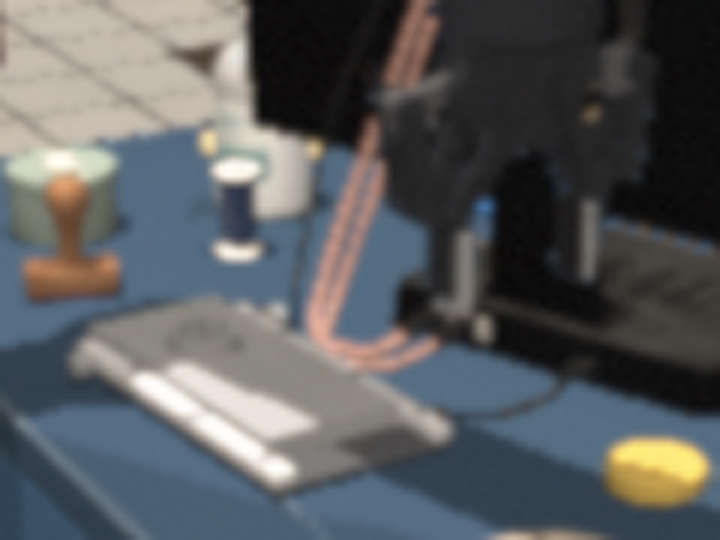

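View pics/t10.png

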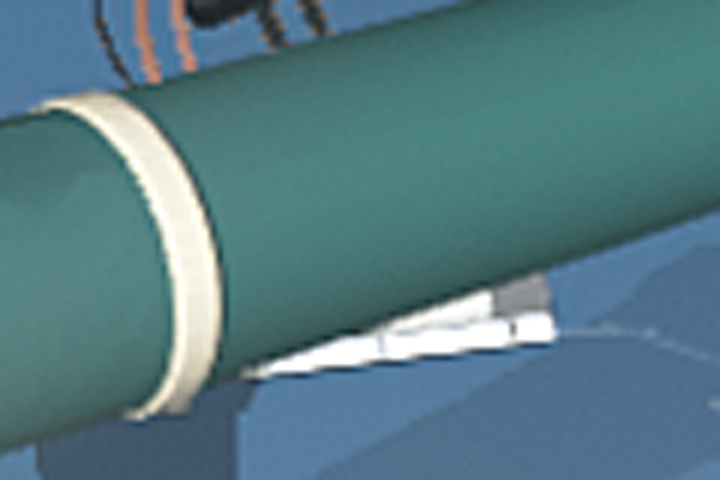

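Run:
```python
from h import *
np.set_printoptions(linewidth=200)
z=[]
for _ in range(8):
    s=snapshot("scene"); z.append(s["z_map"])
z=np.array(z); z[z==0]=np.nan; s["z_map"]=np.nanmedian(z,0)
uu,vv=np.meshgrid(range(268,304),range(190,206)); p=depthpt(s,np.c_[uu.ravel(),vv.ravel()]); H=p[:,2].reshape(vv.shape)*1000
print(H.round(0).astype(int))
q=p[(abs(p[:,0]-.436)<.012)&(abs(p[:,1]+.072)<.012)]; A=np.c_[q[:,:2]-[.436,-.072],np.ones(len(q))]; print("plane fit tilt,height",np.linalg.lstsq(A,q[:,2],rcond=None)[0],len(q))
q=p[(p[:,2]>.0235)]; print(len(q),q.mean(0),q.min(0),q.max(0))
crop(s,262,180,312,215,12,"pics/s11.png")
```

```text
[[-3 -3 -2 -2 -3 -2 -2 -2 -2 -2 -2 -2 -1 19 18 17 18 18 18 17 -1 -2 -1 -2 -2 -2 -3 -2 -2 -2 -3 24 -2 -2 18 18]
 [-1 -2 -3 -2 -2 -2 -1 -2 -2 18 18 17 18 18 19 19 18 18 18 18 19 18 14 13 -2 -4 15 16 15 16 -2 21 -3 -3 15 15]
 [-1 -2 -3 -2 -2 18 18 18 17 17 19 18 18 18 18 18 17 18 18 16 17 18 18 18 14 14 11 12 13 12 -1 18 -2 -3 12 12]
 [-2 18 18 18 19 18 19 18 18 17 17 18 26 26 26 26 25 25 27 26 18 19 17 18 17 14 14 15 10  9 -3 16 -1 -2 10  9]
 [17 18 19 19 18 18 18 17 18 18 18 26 27 26 27 27 26 26 27 26 26 25 18 18 18 20 18 14 14 14 -3 14 -3 -2  8  7]
 [18 17 17 19 17 18 19 18 18 18 26 25 26 26 26 26 27 27 26 27 26 26 17 18 19 18 19 18 19 15 15 11 -3 -3  5  6]
 [18 17 18 17 17 19 18 18 18 18 24 26 27 26 26 26 26 25 27 27 25 25 17 18 19 19 17 18 19 19 19 14 14 -2  2  6]
 [15 18 19 17 18 18 18 18 18 18 19 24 24 25 25 25 25 25 25 23 23 21 14 18 18 18 18 18 18 18 19 18 14 15 15  2]
 [14 14 15 18 18 17 18 18 19 18 19 19 20 21 22 22 22 21 21 20 18 18 17 17 17 18 19 18 18 18 17 17 17 18 15 14]
 [13 15 13 16 17 17 18 18 18 18 18 18 18 18 18 18 18 18 17 16 18 18 18 18 18 19 18 18 18 18 19 18 18 
[... 205 characters left out ...]
8 17 18 18 18 18 18 18 18]
 [ 8 11 13 14 14 14 14 13 15 18 17 17 19 18 18 18 18 17 18 17 18 18 17 17 18 19 18 17 18 19 19 18 17 19 18 18]
 [ 4  6 10 11 13 14 14 15 13 14 16 18 18 17 19 18 17 17 17 18 18 18 18 17 18 18 17 18 17 18 19 18 18 18 19 19]
 [-2  4  5  8 11 13 16 15 14 14 13 15 17 18 18 18 18 17 19 19 18 19 17 19 18 18 18 19 17 19 18 17 17 18 19 19]
 [-2 -2  1  5  7  8 12 14 14 15 14 14 14 17 18 18 18 18 19 18 18 19 18 18 18 18 18 18 19 18 18 19 18 17 18 18]]
plane fit tilt,height [0.02982112 0.02683864 0.02640504] 20
52 [ 0.43695245 -0.0717444   0.02582575] [ 0.41752979 -0.08915982  0.02363857] [ 0.50416327 -0.05026911  0.02705294]<stdin>:6: RuntimeWarning: All-NaN slice encountered
```

View pics/s11.png

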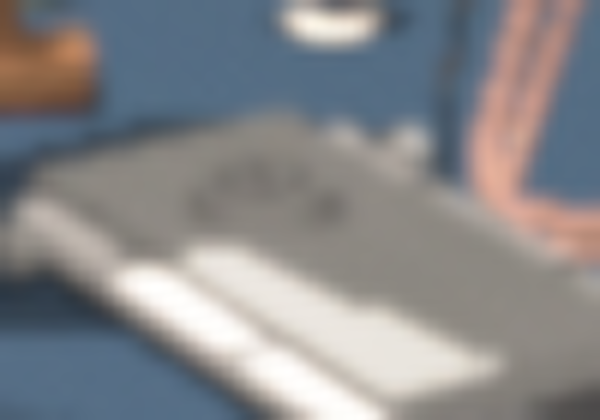

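```bash
python3 -c "
from bench import *
print(get_obs()['time_s'],get_obs()['wrist_force'],get_obs()['dq'].round(2) if hasattr(get_obs()['dq'],'round') else '');job_done()"
```

```text
27.15 [ 0.00892167  0.10357786 -0.25690702] [ 0.11  0.    0.04 -0.01  0.06 -0.05 -0.04]
the job is handed in; nothing more can be done
```

The 40 mm disc is seated flat in the pocket and released. I handed the job in at 27 s.

**What I did:** I lifted the disc from the felt pad and set it down at about x = -45 mm on the plate. I then slid it along the centre line, over the marks, with 5–8 N of down force. It dropped into the pocket about 54 mm past the plate's middle.

**Last checks:**
- **Depth:** the tool's height fell 4.0 mm, from 23.4 to 19.4 mm. In the scene camera's depth map the disc's top reads 26 mm and the slab 18 mm, so it stands 8 mm proud as a seated disc should.
- **Flatness:** individual disc-top readings away from its edge lie within about 1 mm of each other. A plane fit over 20 coarse pixels gave 1.5–1.7° of tilt on each axis; I put that down to noise and did not check it further.
- **Forces:** the highest force read against the plate was about 12.4 N. Forces were read at the end of each call, so a brief peak between readings would not show.
- **At hand-in:** the gripper stood clear, with wrist force near zero.

**Problems and limits:**
- The first grip was undone to take a higher one. That second try closed above the disc and pressed its top with about 10 N on the felt. The third grip held.
- The two cameras disagreed by about 5 mm along the plate. The depth map also read about 2 mm low overall, so I used only height differences.
- The arm hid the seated disc from the top camera, so the final depth check comes from the scene camera alone.
- The other things looked unmoved in the pictures; I did not re-measure their positions.

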